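# Strip a cake slicer for washing

### The arm

A 6-joint arm with a two-finger parallel gripper is mounted at the origin on the work surface. World frame = base frame: x ahead of the robot, y to its left, z up, the work surface at z = 0. Lengths are in m, angles in degrees, forces in N, time in s.
With the tool pointing down it reaches from about 0.375 to 0.9 m from the base axis. Payload 3.1 kg.
Tool frame: the origin (TCP) lies at the very end of the fingers, on their centre line; the grasp point (between the pads) lies grip_point_offset behind it (grip_point_offset is the distance from the TCP to the grasp point, in m); z points along the fingers, y is the line along which they close (so a half turn about z gives the same grasp; the last joint's range is limited). The gripper opens to 87 mm and grips with 3 to 60 N. Pads are 19 mm wide; open, the fingers measure 117 mm over their backs; the gripper's body (75 mm by 190 mm) begins 51 mm behind the grasp point.
Start: joints at [-80.128, 30.224, 82.088, -0, 67.689, -10.227], TCP at [0.215, -0.587, 0.2] pointing down, gripper open.
Joint ranges: [-176.69, 176.69], [-43.24, 126.21], [12.49, 139.97], [-82, 262], [0, 151.66], [-163.58, 163.58]. Speed limits (degrees/s): [159.86, 159.86, 180, 180, 180, 180].

### API

Orientations are given as a 3x3 rotation matrix whose columns are the frame's x, y, z axes.
In Python, from rig import * gives the robot as it stands.
- The arm moves only by the tool move_arm, never from a script. Its argument "increments" is a list of rows, each a list of 3 entries, a list of its own where there are three numbers: the shift along the tool's x, y, z in units of 30 mm (1.0 is 30 mm), then the turn, a rotation vector about the tool's x, y, z in units of 120 degrees (1.0 is 120 degrees), then the closure, from 0 (fully open) to 1 (shut). A call has 1 to 20 rows; each row shifts and turns the commanded pose from where the row before left it, along the tool's axes as they then stand; what a row does not reach is not made up. A row lasts 1/12 s, in which the tool goes at most 41.7 mm and 7.16 degrees, less where a joint would pass 70% of its speed; a pose out of reach is approached as far as the arm can. A call with a number of a shift or a turn outside -1 to 1 is refused whole. A call with a gripper value outside its range is refused whole. The fingers move at their own pace and stop on an object; the grip force is fixed at half the most. Time passes only in rows, so rows that do not move let the fingers close. It gives the time, the measured TCP pose, the force, the opening and the grip force at its end, in the units of the state.
- read_state(): the state, without advancing time (a new reading comes with each control period).
- capture(name): name is "side" or "top" or "wrist"; returns a dict with "img" (480x640x3 uint8, red, green, blue), "mtx" (3x3 intrinsics, pixels), "distortion" ([k1, k2, p1, p2, k3] as OpenCV has them; the pictures are not rectified), "eye" and "rotation" of the camera in the world. Camera axes: x right, y down, z forward; pixel columns grow to the right and rows downward; lengths in m; the calibration is good to about 2 mm. A picture is of the moment at which its call begins. There is no depth.
- hand_in(): hands the job in; it is judged then, once.
Trained networks look in a picture, given as the dict that the camera call returned (one of the last four; its "shot" number tells which), for a name from the list of things; names that differ only in an ending like _2 or _b are one class to them, and where a whole thing is asked for, a point or a joint stands for the part that bears it (a point fixed in the world has none). Each returns a list of dicts, best first, with "confidence" (0 to 1); they miss things now and then, are a little off and sometimes report something else, mostly with a low value. They report only what shows in the picture. A call takes as long as a camera call. They do not tell look-alikes from the thing itself.
- search_frame(picture, label): "extent" ([left, top, right, bottom] as shares, 0 to 1, of the picture: columns of its width, rows of its height, round what is visible of it).
- pinpoint(picture, label): "xy" ([column, row] as shares, 0 to 1, of the picture: columns of its width, rows of its height: a listed point, or the origin of a listed thing).
The state is a dict: "time_s": time; "joint_positions": joint angles; "qvel": joint speeds; "tau": joint torques, N m; "position": TCP position; "tcp_rot": TCP orientation; "force": force on the tool from outside, world axes, zero at the start; "moment": the same for the moment, N m; "opening": opening from 0.0 (shut) to 1.0 (fully open); "grasp_force": force on a finger pad.
Only numpy, scipy, OpenCV 4.12 (cv2) and the standard library are available. Lean on these libraries where they do the work, as an engineer would, in place of code of your own. Each camera call takes 0.05 s, during which the arm holds its last target. There are 200 camera calls.

### The job

Get the cake slicer ready for washing. First isolate it: pull the red enable plug straight up out of its sprung socket and set it down in the green lock-out tray. Then pinch the two yellow sprung hinge-pin tabs together, lift the clear guard off and lay it flat, tabs up, in the blue wash tray; last, push the red blade-release lever that was under the guard fully over to its other side, away from the robot. Set things down rather than dropping them, and leave the cake and the steel cup where they are.

Things in the scene. Friction and masses are not known exactly. Their poses are not given: they have to be found in the camera images.
- machine: The cake slicer, fixed: white drive unit, deck 90 mm above the bench, spanning x -100 to 100, y -150 to 160 mm about the origin, which lies on the bench; a steel cutting bed with blades up to 105 mm high spans x 100 to 170 mm. x points away from the robot (yaw within 0.25 rad), z up. Steel ears, 109 mm high, 28 mm wide in x, stand at x 0, y -8 to 4 and 146 to 158 mm.
- socket (a point): Centre of the top face of the black socket housing, 56 (x) by 60 (y) mm, 122 mm above the bench, on the slicer's deck. Axes as the machine's. Two sprung slides in it hold the plug's stem: a straight upward pull of about 8 to 20 N over the first 7 mm frees it, then it is loose in a guide with 2 mm play; clear after 35 mm.
- plug: Red enable plug, loose, 70 g. Origin: centre of the underside of its flange (46 by 36 by 6 mm), which starts on the socket's top, square to the machine. z points up out of the socket. The grip block is 30 mm in x, 26 mm in y, from 6 to 50 mm above the origin: pinch it across y. The stem, 12 to 16 mm thick in y, reaches 30 mm below the origin, so released it may stand or topple.
- guard: Clear guard panel with yellow border, loose, 250 g, 150 (x) by 130 (y) by 6 mm. Origin: centre of its underside, z up, axes parallel to the machine's at the start, when it lies in the deck at x 0, y 75, z 84 mm in the machine's frame with 3 mm play. Two hinge pins, 8 mm round, axis 12 mm above the origin, run out along y and spring 6 mm into the ears, so it cannot be lifted until both are drawn.
- tabs (a point): Point on the guard midway between its two yellow upright tabs, 40 mm above the guard's origin. Tabs: 24 mm in x, 6 mm thick, from 7 to 53 mm above the origin, outer faces 64 mm apart in y. Pinching them to their stops (46 mm, 9 mm each, 4 to 9 N; grip 20 to 35 N) draws the pins; keep the pinch and lift straight up. Fingertips stay 18 mm or more above the origin, clear of the pins.
- well (a point): Point in the deck's plane (90 mm above the bench) over the middle of the rectangular well under the guard. Axes as the machine's. The well is open 132 mm in x between two ledges, 136 mm in y, its floor 25 mm above the bench. The lever's hinge axis runs along y, 58 mm below this point.
- blade_lever (a joint): Red blade-release lever in the well under the guard, hinged along the machine's y, rad. It starts at 0 to 0.2 (leaning towards -x, the robot's side), is upright at 0.55, and is fully over towards +x at 1.1, against a stop. It stays where it is left (about 1.5 N at the knob).
- lever_knob (a point): Centre of the lever's red cross-bar knob, 14 mm in diameter, 28 mm long along the machine's y, 45 mm from the hinge axis and 70 to 77 mm above the bench; it swings 47 mm in x in all. Shut fingers lowered into the well behind it (-x side), tips some 55 mm above the bench, and moved in +x throw the lever.
- lock_tray: Green open lock-out tray, fixed, outside 200 (x) by 180 (y) by 30 mm high, walls 4 mm, floor 4 mm thick. Origin: centre of its underside.
- wash_tray: Blue open wash tray, fixed, outside 240 (x) by 210 (y) by 30 mm high, walls 4 mm, floor 4 mm thick. Origin: centre of its underside. The green and blue trays may change sides.
- cake: Bystander: block of yellow sponge cake with a brown top, 80 by 60 by 51 mm, standing on the bench. Origin: centre of its underside.
- steel_cup: Bystander: steel cup, 72 mm in diameter, 80 mm high, standing on the bench. Origin: centre of its underside.
Things that resemble listed ones, but are neither listed nor needed, are in the scene too. Of the things shaped like the plug, the red one is meant.

How it is judged:
By the outcome, as a careful person would: the job done as asked, in the order asked, and still so for the second after the job is handed in, with the robot touching nothing.
It also fails if it takes over 72 s, if anything falls off the work surface, if the arm or the gripper's body presses on something with over 40 N, if the wrist force passes 120 N, or if a joint passes its speed limit or range.

## Working session

There is one attempt and no reset: what is moved stays moved. The work goes in short steps, Python scripts to look and compute and a tool call to move; the robot and the scene stay as the last step left them, time stands still between calls to the robot, and variables do not carry over. Pictures are saved under pics/ and viewed, at most 10 in all, crops included, and the job is handed in when it is done.

Besides the shell and the picture viewer there is one more tool, called after "Call:" as name(argument=value, ...) on one line, values as JSON. move_arm: Moves the arm, as the interface text tells. Its arguments: {"type":"object","properties":{"increments":{"type":"array"}},"required":["increments"]}

```bash
ls; mkdir -p pics; cat > h.py <<'E'
from rig import *
import numpy as np, cv2
def ray(c,px):
    u=cv2.undistortPoints(np.array([[px]],float),np.array(c["mtx"]),np.array(c["distortion"]))[0,0]
    d=np.array(c["rotation"])@np.array([u[0],u[1],1]); return np.array(c["eye"]),d/np.linalg.norm(d)
def onz(c,px,z):
    e,d=ray(c,px); return e+d*(z-e[2])/d[2]
def tri(obs):
    A=np.zeros((3,3));b=np.zeros(3)
    for c,px in obs:
        e,d=ray(c,px);P=np.eye(3)-np.outer(d,d);A+=P;b+=P@e
    x=np.linalg.solve(A,b)
    return x,[round(float(np.linalg.norm(np.cross(x-ray(c,p)[0],ray(c,p)[1])))*1000,1) for c,p in obs]
def proj(c,X):
    R=np.array(c["rotation"]);r=cv2.Rodrigues(R.T)[0];t=-R.T@np.array(c["eye"])
    return cv2.projectPoints(np.array(X,float).reshape(-1,1,3),r,t,np.array(c["mtx"]),np.array(c["distortion"]))[0][:,0]
def save(n,im): cv2.imwrite("pics/"+n,cv2.cvtColor(im,cv2.COLOR_RGB2BGR))
E
python3 - <<'E'
from h import *
cs={n:capture(n) for n in("top","side")}
for n,c in cs.items():
    save(n+"1.png",c["img"]); print(n,np.round(c["eye"],3))
    for l in ["machine","socket","plug","guard","tabs","well","lever_knob","lock_tray","wash_tray","cake","steel_cup"]:
        print(l,[(np.round(np.array(r["xy"])*[640,480],1).tolist(),round(r["confidence"],2)) for r in pinpoint(c,l)][:4])
s=read_state();print(s["position"],s["tcp_rot"],s["opening"],s["time_s"]); import rig;print(grip_point_offset if 'grip_point_offset' in globals() else dir(rig))
E
```

```text
pics
top [ 0.354 -0.007  1.126]
machine [([305.6, 240.8], 0.7)]
socket [([354.3, 225.6], 0.7)]
plug [([358.8, 227.2], 0.76), ([404.3, 208.2], 0.75)]
guard [([268.1, 230.9], 0.55)]
tabs [([271.0, 227.3], 0.69)]
well []
lever_knob []
lock_tray [([131.6, 297.5], 0.86)]
wash_tray [([468.6, 288.4], 0.77)]
cake [([449.0, 192.6], 0.68)]
steel_cup [([164.5, 180.7], 0.59)]
side [0.022 0.611 0.672]
machine [([325.5, 275.0], 0.74)]
socket [([349.4, 205.0], 0.96), ([325.0, 273.7], 0.68)]
plug [([351.2, 204.9], 0.98), ([363.4, 207.0], 0.44)]
guard [([298.9, 261.7], 0.59)]
tabs [([297.2, 243.8], 0.91)]
well []
lever_knob []
lock_tray [([231.6, 448.0], 0.81)]
wash_tray [([463.0, 219.1], 0.97)]
cake [([373.2, 193.7], 0.69)]
steel_cup [([153.9, 336.8], 0.94)]
[ 0.21481341 -0.58686969  0.20013057] [[ 9.39078549e-01  3.43702600e-01 -2.80421755e-05]
 [ 3.43702602e-01 -9.39078546e-01  7.24794883e-05]
 [-1.42241684e-06 -7.77021014e-05 -9.99999997e-01]] 1.00324652500958 1.2
0.0187
```

View pics/top1.png

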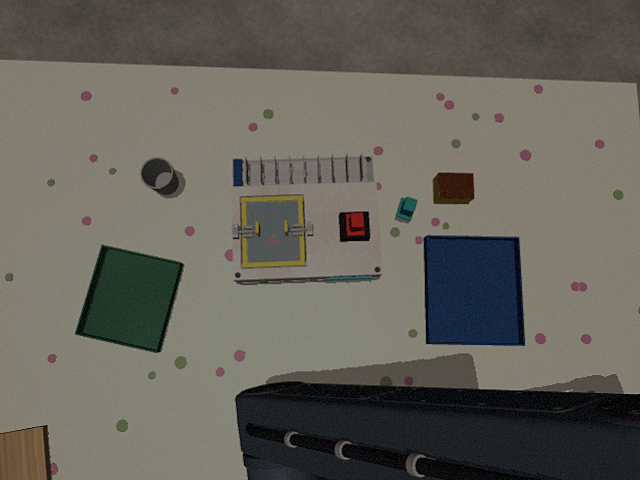

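View pics/side1.png

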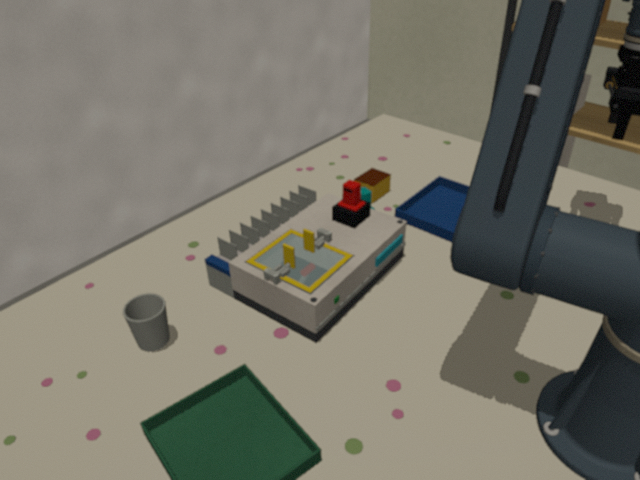

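The pictures show the red plug in the black socket at top (355,226) and side (351,200). The only plug look-alike is the teal one standing on the bench at top (405,208) and side (364,195). I choose the red one in the socket. The green tray is at (131,298), the blue tray at (472,290), and the guard with yellow tabs at (272,230).

```bash
python3 - <<'E'
from h import *
t=capture("top"); s=capture("side")
for l in ("plug","tabs","guard","socket"):
    a=[r for r in pinpoint(t,l) if r["xy"][0]*640<390]; b=pinpoint(s,l)
    if a and b: print(l,[np.round(v,4).tolist() for v in tri([(t,np.array(a[0]["xy"])*[640,480]),(s,np.array(b[0]["xy"])*[640,480])])])
hsv=cv2.cvtColor(t["img"],cv2.COLOR_RGB2HSV)
def m(lo,hi,box):
    k=cv2.inRange(hsv,lo,hi);z=np.zeros_like(k);x0,y0,x1,y1=box;z[y0:y1,x0:x1]=k[y0:y1,x0:x1];return z
for n,lo,hi,box,z in [("green",(60,80,20),(90,255,255),(60,220,210,370),.03),("blue",(100,100,20),(125,255,255),(410,220,540,360),.03),("yellow",(22,120,90),(34,255,255),(230,185,320,280),.09),("red",(0,150,60),(8,255,255),(335,200,375,250),.17)]:
    k=m(lo,hi,box); p=cv2.findNonZero(k); r=cv2.minAreaRect(cv2.convexHull(p)); q=cv2.boxPoints(r)
    W=np.array([onz(t,a,z) for a in q]); print(n,len(p),np.round(q).tolist(),W.mean(0).round(4),np.round(W[:,:2],3).tolist(),[round(float(np.linalg.norm(W[i]-W[i-1])),4) for i in(1,2)],
     [round(float(np.degrees(np.arctan2(*(W[i]-W[i-1])[[1,0]]))),1) for i in (1,2)])
for p in ((237.5,275),(377.5,269.5)): print(onz(t,p,.09))
E
```

```text
plug [[0.5716, -0.1076, 0.1151], [3.4, 3.4]]
tabs [[0.5549, 0.0732, 0.1284], [3.2, 3.2]]
guard [[0.5604, 0.0715, 0.082], [2.2, 2.2]]
socket [[0.5737, -0.1055, 0.1139], [2.7, 2.7]]
green 7123 [[75.0, 334.0], [96.0, 243.0], [182.0, 263.0], [161.0, 354.0]] [0.4121 0.3768 0.03  ] [[0.332, 0.483], [0.529, 0.459], [0.491, 0.268], [0.296, 0.298]] [0.1991, 0.1951] [-6.9, -101.2]
blue 10018 [[424.0, 236.0], [522.0, 234.0], [524.0, 345.0], [426.0, 347.0]] [ 0.4524 -0.3765  0.03  ] [[0.568, -0.266], [0.58, -0.489], [0.336, -0.482], [0.326, -0.269]] [0.2224, 0.2444] [-87.1, 178.6]
yellow 1112 [[240.0, 197.0], [302.0, 195.0], [305.0, 265.0], [242.0, 267.0]] [0.5582 0.0681 0.09  ] [[0.628, 0.141], [0.638, 0.008], [0.488, -0.003], [0.479, 0.127]] [0.1333, 0.151] [-85.8, -176.0]
red 308 [[346.0, 213.0], [364.0, 213.0], [364.0, 235.0], [346.0, 235.0]] [ 0.5607 -0.0985  0.17  ] [[0.582, -0.08], [0.583, -0.116], [0.539, -0.116], [0.538, -0.081]] [0.0354, 0.0439] [-88.1, -179.3]
[0.46207    0.13567832 0.09      ]
[ 0.48254784 -0.15454469  0.09      ]
```

Call:
move_arm(increments=[[[0,0,-1],[0,0,0.045],0],[[0,0,-1],[0,0,0.045],0],[[0,0,-1],[0,0,0.044],0],[[0.72,-0.906,0],[0,0,0],0],[[0.72,-0.906,0],[0,0,0],0],[[0.72,-0.906,0],[0,0,0],0],[[0.72,-0.906,0],[0,0,0],0],[[0.72,-0.906,0],[0,0,0],0],[[0.72,-0.906,0],[0,0,0],0],[[0.72,-0.906,0],[0,0,0],0],[[0.72,-0.906,0],[0,0,0],0],[[0.72,-0.906,0],[0,0,0],0],[[0.72,-0.906,0],[0,0,0],0],[[0.72,-0.906,0],[0,0,0],0],[[0.72,-0.906,0],[0,0,0],0],[[0.72,-0.906,0],[0,0,0],0],[[0.72,-0.906,0],[0,0,0],0],[[0.72,-0.906,0],[0,0,0],0],[[0.72,-0.906,0],[0,0,0],0],[[0.72,-0.906,0],[0,0,0],0]])

```text
time_s: 3.37
position: [0.5494, -0.0986, 0.2903]
tcp_rot: [[0.998, 0.07, 0.0], [0.07, -0.998, -0.0], [0.0, 0.0, -1.0]]
force: [0.1, -0.7, 0.3]
opening: 0.997
grasp_force: 0.0
```

```bash
python3 - <<'E'
from h import *
s=read_state();print(s["position"],s["tcp_rot"],s["time_s"],s["force"])
c=capture("wrist");save("w1.png",c["img"]);print(c["eye"],np.round(c["rotation"],3).tolist())
for l in ("plug","socket","tabs","guard","machine"):
    print(l,[(np.round(np.array(r["xy"])*[640,480],1).tolist(),round(r["confidence"],2)) for r in pinpoint(c,l)][:4])
E
```

```text
[ 0.54943029 -0.09862147  0.29033638] [[ 9.97533926e-01  7.01853098e-02  2.97481328e-04]
 [ 7.01853720e-02 -9.97533945e-01 -2.04092199e-04]
 [ 2.82423449e-04  2.24467730e-04 -9.99999935e-01]] 3.3667 [ 0.0501149  -0.70134543  0.34986796]
[ 0.63100387 -0.09315016  0.47395964] [[0.071, -0.953, -0.296], [-0.997, -0.067, -0.022], [0.001, 0.296, -0.955]]
plug [([443.3, 109.5], 0.98), ([321.4, 171.8], 0.59)]
socket [([537.0, 70.3], 0.56)]
tabs [([124.3, 176.2], 0.86)]
guard [([144.8, 169.5], 0.82), ([530.9, 265.1], 0.67)]
machine [([237.9, 158.4], 0.94)]
```

View pics/w1.png

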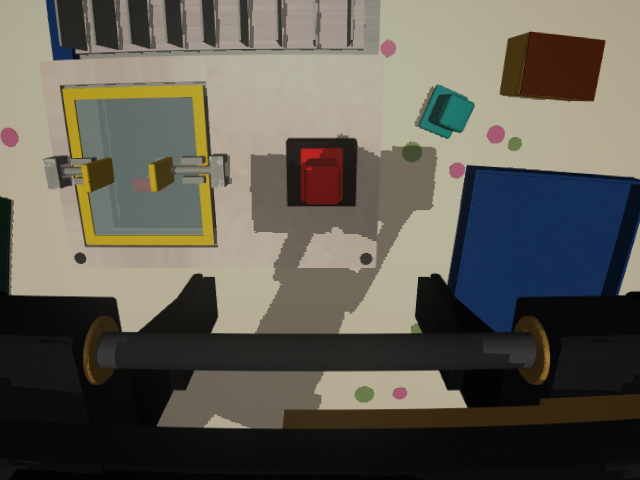

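Wrist view: red plug block at (321,182) in the black socket (287–357,138–207). Teal look-alike on the bench at (447,110), cake at (555,68), tabs at (98,175) and (160,174). The red one is confirmed. I'll fit the plug's silhouette and the guard's quad.

```bash
cat >> h.py <<'E'
from scipy.optimize import minimize
def boxc(cx,cy,cz,sx,sy,sz): return np.array([[cx+a*sx/2,cy+b*sy/2,cz+d*sz/2] for a in(-1,1) for b in(-1,1) for d in(-1,1)])
def Rz(y): c,s=np.cos(y),np.sin(y); return np.array([[c,-s,0],[s,c,0],[0,0,1]])
def fit(views,hulls,x0,z,yaw=None):
    # views: (cam,mask); hulls: vertex sets in body frame; maximise silhouette IoU over x,y(,yaw)
    def cost(p):
        v=0
        for c,m in views:
            q=np.zeros(m.shape,np.uint8)
            for h in hulls:
                P=h@Rz(p[2] if yaw is None else yaw).T+[p[0],p[1],z]
                cv2.fillConvexPoly(q,np.round(cv2.convexHull(proj(c,P).astype(np.float32))*16).astype(np.int32),255,shift=4)
            v+=1-np.sum((q>0)&(m>0))/max(1,np.sum((q>0)|(m>0)))
        return v/len(views)
    n=len(x0); S=np.vstack([x0]+[np.array(x0)+np.eye(n)[i]*(.008 if i<2 else .05) for i in range(n)])
    r=minimize(cost,x0,method="Nelder-Mead",options=dict(initial_simplex=S,xatol=1e-5,fatol=1e-5)); return r.x,r.fun
def mask(c,lo,hi,box):
    k=cv2.inRange(cv2.cvtColor(c["img"],cv2.COLOR_RGB2HSV),lo,hi);z=np.zeros_like(k);x0,y0,x1,y1=box;z[y0:y1,x0:x1]=k[y0:y1,x0:x1];return z
E
python3 - <<'E'
from h import *
c=capture("wrist")
hs=[boxc(0,0,.003,.046,.036,.006),boxc(0,0,.028,.03,.026,.044)]
mk=mask(c,(0,150,40),(8,255,255),(285,130,360,212)); print((mk>0).sum())
for y in (None,np.radians(4)):
    x0=[.57,-.107]+([.07] if y is None else [])
    print("plug",fit([(c,mk)],hs,x0,.122,y))
mk=mask(c,(20,120,90),(36,255,255),(50,75,230,255))
mk[150:200,:]=0
p=cv2.convexHull(cv2.findNonZero(mk)); q=cv2.approxPolyDP(p,6,True)[:,0]; print(q.tolist())
W=np.array([onz(c,a,.09) for a in q]);print(W.round(4).tolist(),W.mean(0))
full=np.zeros_like(mk);cv2.fillConvexPoly(full,p,255)
print("guard",fit([(c,full)],[boxc(0,0,.003,.15,.13,.006)],[.558,.069,.07],.084))
# socket black edges, ears
for px in ((287,206),(357,207)): print("sock",onz(c,px,.122))
E
```

```text
2409
plug (array([ 0.5702182 , -0.10240435,  0.08222166]), np.float64(0.05418138987043586))
plug (array([ 0.57048987, -0.10194305]), np.float64(0.06191588785046731))
[[211, 243], [83, 242], [59, 87], [199, 83]]
[[0.4876, -0.0022, 0.09], [0.4792, 0.1279, 0.09], [0.6276, 0.1379, 0.09], [0.6371, 0.0086, 0.09]] [0.55787773 0.06805055 0.09      ]
guard (array([0.55799487, 0.06897502, 0.07005886]), np.float64(0.002153000458085197))
sock [ 0.53849609 -0.07675099  0.122     ]
sock [ 0.54187641 -0.13786185  0.122     ]
```

Call:
move_arm(increments=[[[0.34,0.105,0.5],[0,0,0],0],[[0.335,0.105,0.74],[0,0,0],0],[[0,0,0.8],[0,0,0],0],[[0,0,0.8],[0,0,0],0],[[0,0,0.7],[0,0,0],0],[[0,0,0.6],[0,0,0],0],[[0,0,0.5],[0,0,0],0],[[0,0,0.4],[0,0,0],0],[[0,0,0.2],[0,0,0],0],[[0,0,0],[0,0,0],0],[[0,0,0],[0,0,0],1],[[0,0,0],[0,0,0],1],[[0,0,0],[0,0,0],1],[[0,0,0],[0,0,0],1],[[0,0,0],[0,0,0],1],[[0,0,0],[0,0,0],1],[[0,0,0],[0,0,0],1],[[0,0,0],[0,0,0],1]])

```text
time_s: 5.22
position: [0.5694, -0.105, 0.1331]
tcp_rot: [[0.998, 0.07, 0.0], [0.07, -0.998, -0.0], [0.0, 0.0, -1.0]]
force: [-0.2, 0.0, 0.0]
opening: 0.476
grasp_force: 0.0
```

Call:
move_arm(increments=[[[0,0,0],[0,0,0],1],[[0,0,0],[0,0,0],1],[[0,0,0],[0,0,0],1],[[0,0,0],[0,0,0],1],[[0,0,0],[0,0,0],1],[[0,0,0],[0,0,0],1],[[0,0,0],[0,0,0],1]])

```text
time_s: 5.8
position: [0.5692, -0.1043, 0.1329]
tcp_rot: [[0.998, 0.07, -0.0], [0.07, -0.998, 0.001], [-0.0, -0.001, -1.0]]
force: [0.6, 3.5, 1.3]
opening: 0.305
grasp_force: 29.9
```

Call:
move_arm(increments=[[[0,-0.025,0],[0,0,0],1],[[0,0,-0.05],[0,0,0],1],[[0,0,-0.05],[0,0,0],1],[[0,0,-0.05],[0,0,0],1],[[0,0,-0.05],[0,0,0],1],[[0,0,-0.05],[0,0,0],1],[[0,0,-0.05],[0,0,0],1],[[0,0,-0.1],[0,0,0],1],[[0,0,-0.1],[0,0,0],1],[[0,0,-0.1],[0,0,0],1]])

```text
time_s: 6.63
position: [0.5705, -0.1052, 0.1527]
tcp_rot: [[0.998, 0.07, 0.003], [0.07, -0.998, -0.002], [0.003, 0.002, -1.0]]
force: [-0.2, 0.5, 0.3]
opening: 0.295
grasp_force: 29.8
```

Call:
move_arm(increments=[[[0,0,-0.3],[0,0,0],1],[[0,0,-0.3],[0,0,0],1],[[0,0,-0.5],[0,0,0],1],[[0,0,-0.8],[0,0,0],1],[[0,0,-1],[0,0,0],1],[[0,0,-1],[0,0,0],1],[[0,0,-0.5],[0,0,0],1]])

```text
time_s: 7.22
position: [0.5713, -0.1052, 0.2884]
tcp_rot: [[0.998, 0.07, 0.008], [0.07, -0.998, -0.003], [0.007, 0.004, -1.0]]
force: [0.3, -0.7, -0.3]
opening: 0.294
grasp_force: 29.8
```

```bash
python3 - <<'E'
from h import *
s=capture("side");t=capture("top");w=capture("wrist")
save("s2.png",np.hstack([s["img"][60:360,200:600],cv2.resize(w["img"],(400,300))]))
st=read_state();print(st["position"],st["opening"],st["grasp_force"])
# green tray: rect fit
hs=[boxc(0,0,.015,.2,.18,.03)]
for n,c,lo,hi,b,h,x0 in [("green",t,(60,80,15),(92,255,255),(60,220,210,370),hs,[.41,.377,-.2]),("blue",t,(100,100,20),(125,255,255),(410,220,540,360),[boxc(0,0,.015,.24,.21,.03)],[.452,-.3765,.04])]:
    mk=mask(c,lo,hi,b);f=np.zeros_like(mk);cv2.fillConvexPoly(f,cv2.convexHull(cv2.findNonZero(mk)),255);print(n,fit([(c,f)],h,x0,0))
E
```

```text
[ 0.57022681 -0.10478261  0.28525518] 0.3019014736072163 29.75489169359207
green (array([ 0.40804296,  0.38154216, -0.20237562]), np.float64(0.20053991515618974))
blue (array([ 0.45230354, -0.37848396,  0.02553084]), np.float64(0.02656005881812329))
```

View pics/s2.png

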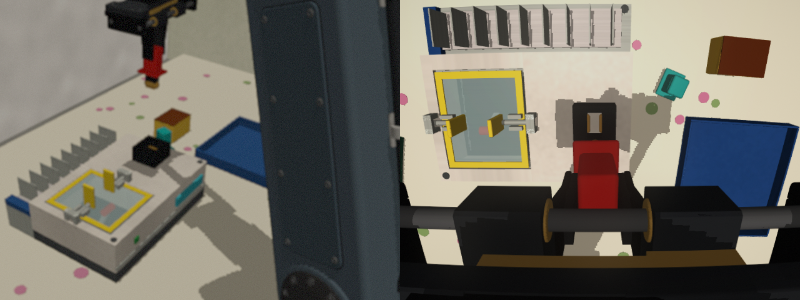

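Side view: the red plug hangs in the fingers with its stem clear. Wrist view: the socket is empty with its slot showing. Next I'll measure the green tray from the first, unobstructed top picture.

```bash
python3 - <<'E'
from h import *
c=capture("top"); c=dict(c); c["img"]=cv2.cvtColor(cv2.imread("pics/top1.png"),cv2.COLOR_BGR2RGB)
mk=mask(c,(50,60,10),(95,255,255),(60,220,200,370))
n,l,st,_=cv2.connectedComponentsWithStats(mk);i=1+np.argmax(st[1:,4]);mk=(l==i).astype(np.uint8)*255
p=cv2.convexHull(cv2.findNonZero(mk));q=cv2.approxPolyDP(p,6,True)[:,0];print(q.tolist())
print([onz(c,a.astype(float),.03).round(3).tolist() for a in q])
f=np.zeros_like(mk);cv2.fillConvexPoly(f,p,255)
for y in(-.2,-.05,.1):print(fit([(c,f)],[boxc(0,0,.015,.2,.18,.03)],[.41,.377,y],0))
E
```

```text
[[182, 265], [159, 350], [75, 333], [102, 245]]
[[0.487, 0.266, 0.03], [0.303, 0.302, 0.03], [0.333, 0.483, 0.03], [0.525, 0.445, 0.03]]
(array([ 0.41243002,  0.37795761, -0.19864339]), np.float64(0.02506963788300831))
(array([ 0.41169539,  0.37828143, -0.18122322]), np.float64(0.025662752693378477))
(array([ 0.4130538 ,  0.3773773 , -0.19281092]), np.float64(0.025187696778881108))
```

Call:
move_arm(increments=[[[-0.229,-0.913,0],[0,0,0],1],[[-0.229,-0.913,0],[0,0,0],1],[[-0.229,-0.913,0],[0,0,0],1],[[-0.229,-0.913,0],[0,0,0],1],[[-0.229,-0.913,0],[0,0,0],1],[[-0.229,-0.913,0],[0,0,0],1],[[-0.229,-0.913,0],[0,0,0],1],[[-0.229,-0.913,0],[0,0,0],1],[[-0.229,-0.913,0],[0,0,0],1],[[-0.229,-0.913,0],[0,0,0],1],[[-0.229,-0.913,0],[0,0,0],1],[[-0.229,-0.913,0],[0,0,0],1],[[-0.229,-0.913,0],[0,0,0],1],[[-0.229,-0.913,0],[0,0,0],1],[[-0.229,-0.913,0],[0,0,0],1],[[-0.229,-0.913,0],[0,0,0],1],[[-0.229,-0.913,0.5],[0,0,0],1],[[-0.229,-0.913,0.8],[0,0,0],1],[[0,0,0.8],[0,0,0],1],[[0,0,0.8],[0,0,0],1]])

```text
time_s: 9.08
position: [0.4092, 0.3796, 0.1932]
tcp_rot: [[0.997, 0.073, -0.003], [0.073, -0.997, -0.002], [-0.003, 0.001, -1.0]]
force: [0.7, -0.8, -0.2]
opening: 0.294
grasp_force: 29.8
```

Call:
move_arm(increments=[[[0,0,0.8],[0,0,0],1],[[0,0,0.8],[0,0,0],1],[[0,0,0.8],[0,0,0],1],[[0,0,0.7],[0,0,0],1],[[0,0,0.6],[0,0,0],1],[[0,0,0.4],[0,0,0],1],[[0,0,0.2],[0,0,0],1],[[0,0,0.1],[0,0,0],1],[[0,0,0.05],[0,0,0],1],[[0,0,0],[0,0,0],1]])

```text
time_s: 9.92
position: [0.4113, 0.3787, 0.0623]
tcp_rot: [[0.998, 0.07, -0.0], [0.07, -0.998, -0.0], [-0.0, 0.0, -1.0]]
force: [0.6, 0.3, -0.2]
opening: 0.298
grasp_force: 29.8
```

Call:
move_arm(increments=[[[0,0,0.2],[0,0,0],1],[[0,0,0.1],[0,0,0],1],[[0,0,0.08],[0,0,0],1],[[0,0,0.05],[0,0,0],1],[[0,0,0.03],[0,0,0],1],[[0,0,0],[0,0,0],1]])

```text
time_s: 10.42
position: [0.4114, 0.3787, 0.0486]
tcp_rot: [[0.998, 0.07, -0.0], [0.07, -0.998, -0.0], [-0.0, 0.0, -1.0]]
force: [-0.1, -0.4, -0.4]
opening: 0.295
grasp_force: 29.8
```

Call:
move_arm(increments=[[[0,0,0.04],[0,0,0],1],[[0,0,0.04],[0,0,0],1],[[0,0,0.03],[0,0,0],1],[[0,0,0],[0,0,0],1]])

```text
time_s: 10.75
position: [0.4113, 0.3787, 0.0452]
tcp_rot: [[0.998, 0.07, -0.0], [0.07, -0.998, -0.0], [-0.0, 0.0, -1.0]]
force: [-1.0, 0.4, -1.0]
opening: 0.301
grasp_force: 29.8
```

Call:
move_arm(increments=[[[0,0,0.03],[0,0,0],1],[[0,0,0],[0,0,0],1]])

```text
time_s: 10.92
position: [0.4115, 0.3789, 0.0445]
tcp_rot: [[0.998, 0.07, 0.0], [0.07, -0.998, 0.0], [0.0, -0.0, -1.0]]
force: [0.6, -0.3, -0.5]
opening: 0.3
grasp_force: 29.8
```

Call:
move_arm(increments=[[[0,0,0.03],[0,0,0],1],[[0,0,0],[0,0,0],1]])

```text
time_s: 11.08
position: [0.4117, 0.3789, 0.0443]
tcp_rot: [[0.998, 0.07, 0.001], [0.07, -0.998, 0.0], [0.001, -0.0, -1.0]]
force: [-0.1, -1.1, 5.3]
opening: 0.296
grasp_force: 29.8
```

Call:
move_arm(increments=[[[0,0,-0.02],[0,0,0],1],[[0,0,0],[0,0,0],0.6],[[0,0,0],[0,0,0],0.5],[[0,0,0],[0,0,0],0.4],[[0,0,0],[0,0,0],0.3],[[0,0,0],[0,0,0],0.2],[[0,0,0],[0,0,0],0.1],[[0,0,0],[0,0,0],0],[[0,0,0],[0,0,0],0],[[0,0,0],[0,0,0],0],[[0,0,-0.3],[0,0,0],0],[[0,0,-0.6],[0,0,0],0],[[0,0,-1],[0,0,0],0],[[0,0,-1],[0,0,0],0],[[0,0,-1],[0,0,0],0],[[0,0,-1],[0,0,0],0],[[0,0,-1],[0,0,0],0]])

```text
time_s: 12.5
position: [0.4111, 0.3786, 0.2234]
tcp_rot: [[0.998, 0.07, 0.0], [0.07, -0.998, 0.0], [0.0, -0.0, -1.0]]
force: [0.5, -0.5, -0.8]
opening: 0.997
grasp_force: 0.0
```

```bash
python3 - <<'E'
from h import *
w=capture("wrist");s=capture("side")
save("s3.png",np.hstack([s["img"][180:480,100:500],cv2.resize(w["img"],(400,300))]))
print(read_state()["position"])
E
```

```text
[0.41460962 0.38089565 0.22741561]
```

View pics/s3.png

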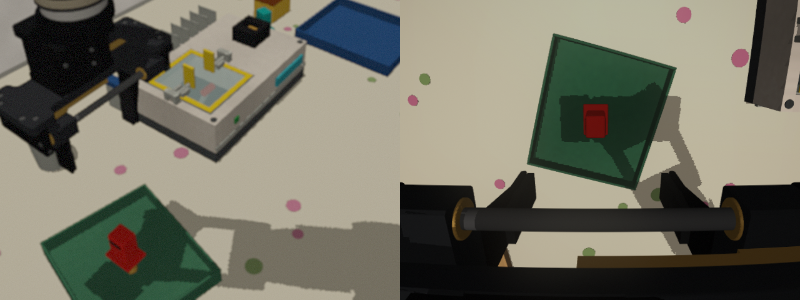

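Wrist view: the plug stands near the middle of the green tray at about (595,120), and the side view agrees. Now the guard.

Call:
move_arm(increments=[[[0.346,0.887,0],[0,0,0],0],[[0.346,0.887,0],[0,0,0],0],[[0.346,0.887,0],[0,0,0],0],[[0.346,0.887,0],[0,0,0],0],[[0.346,0.887,0],[0,0,0],0],[[0.346,0.887,0],[0,0,0],0],[[0.346,0.887,0],[0,0,0],0],[[0.346,0.887,0],[0,0,0],0],[[0.346,0.887,0],[0,0,0],0],[[0.346,0.887,0],[0,0,0],0],[[0.346,0.887,0],[0,0,0],0],[[0.346,0.887,0],[0,0,0],0],[[0,0,0],[0,0,0],0],[[0,0,0],[0,0,0],0]])

```text
time_s: 13.77
position: [0.558, 0.0677, 0.2206]
tcp_rot: [[0.998, 0.067, -0.001], [0.067, -0.998, 0.0], [-0.001, -0.0, -1.0]]
force: [-1.1, 0.3, 1.1]
opening: 0.999
grasp_force: 0.0
```

```bash
python3 - <<'E'
from h import *
w=capture("wrist");t=capture("top")
save("w4.png",w["img"])
st=read_state();print(st["position"],st["force"])
for l in ("tabs","guard"):
  for r in pinpoint(w,l): print(l,np.array(r["xy"])*[640,480],r["confidence"],onz(w,np.array(r["xy"])*[640,480],.124 if l=="tabs" else .084))
print("expect tabs",proj(w,[[.558,.069,.124]]))
for sy in(-1,1): print(proj(w,(boxc(0,sy*.029,.03,.024,.006,.046)@Rz(.07).T+[.558,.069,.084])).round().tolist())
E
```

```text
[0.55695525 0.06944241 0.22065538] [ 0.22908501  0.16511822 -0.43017717]
guard [317.376 204.288] 0.75 [0.55952843 0.06628817 0.084     ]
expect tabs [[313.54874911 220.04964195]]
[[354.0, 223.0], [360.0, 242.0], [347.0, 223.0], [352.0, 242.0], [355.0, 193.0], [361.0, 208.0], [347.0, 193.0], [352.0, 208.0]]
[[281.0, 223.0], [275.0, 242.0], [273.0, 223.0], [267.0, 242.0], [280.0, 193.0], [274.0, 208.0], [272.0, 193.0], [265.0, 208.0]]
```

View pics/w4.png

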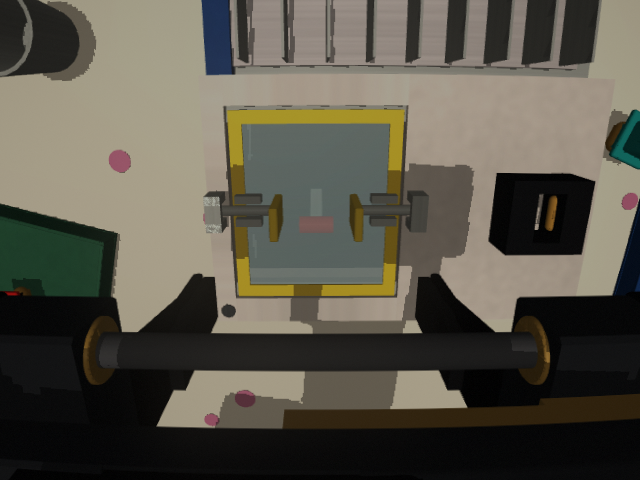

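The tabs show at columns 270–283 and 350–362, rows 194–241, about 2 px from prediction. The red lever knob is at (316,225) under the guard.

Call:
move_arm(increments=[[[0.03,0.04,0.4],[0,0,0],0],[[0,0,0.7],[0,0,0],0],[[0,0,0.7],[0,0,0],0],[[0,0,0.7],[0,0,0],0],[[0,0,0.6],[0,0,0],0],[[0,0,0.4],[0,0,0],0],[[0,0,0.2],[0,0,0],0],[[0,0,0.13],[0,0,0],0],[[0,0,0],[0,0,0],0]])

```text
time_s: 14.72
position: [0.5586, 0.0685, 0.1059]
tcp_rot: [[0.997, 0.071, -0.001], [0.071, -0.997, 0.0], [-0.001, -0.0, -1.0]]
force: [-0.1, 0.4, -0.2]
opening: 1.001
grasp_force: 0.0
```

Call:
move_arm(increments=[[[0,0,0],[0,0,0],1],[[0,0,0],[0,0,0],1],[[0,0,0],[0,0,0],1],[[0,0,0],[0,0,0],1],[[0,0,0],[0,0,0],1],[[0,0,0],[0,0,0],1],[[0,0,0],[0,0,0],1],[[0,0,0],[0,0,0],1],[[0,0,0],[0,0,0],1],[[0,0,0],[0,0,0],1],[[0,0,0],[0,0,0],1],[[0,0,0],[0,0,0],1]])

```text
time_s: 15.72
position: [0.5594, 0.0681, 0.1073]
tcp_rot: [[0.998, 0.07, 0.001], [0.07, -0.998, 0.0], [0.001, -0.0, -1.0]]
force: [-1.3, 1.6, 7.2]
opening: 0.507
grasp_force: 30.1
```

Call:
move_arm(increments=[[[0,0,-0.05],[0,0,0],1],[[0,0,-0.05],[0,0,0],1],[[0,0,-0.05],[0,0,0],1],[[0,0,-0.1],[0,0,0],1],[[0,0,-0.1],[0,0,0],1],[[0,0,-0.1],[0,0,0],1]])

```text
time_s: 16.22
position: [0.5588, 0.0678, 0.1197]
tcp_rot: [[0.998, 0.07, -0.001], [0.07, -0.998, 0.0], [-0.001, -0.0, -1.0]]
force: [-0.1, -0.3, -1.7]
opening: 0.503
grasp_force: 30.0
```

Call:
move_arm(increments=[[[0,0,-0.2],[0,0,0],1],[[0,0,-0.4],[0,0,0],1],[[0,0,-0.6],[0,0,0],1],[[0,0,-0.8],[0,0,0],1],[[0,0,-0.8],[0,0,0],1],[[0,0,-0.8],[0,0,0],1],[[0,0,-0.8],[0,0,0],1],[[0,0,-0.4],[0,0,0],1],[[0,0,0],[0,0,0],1]])

```text
time_s: 16.97
position: [0.5613, 0.0678, 0.2678]
tcp_rot: [[0.998, 0.07, 0.008], [0.07, -0.998, -0.001], [0.008, 0.001, -1.0]]
force: [1.1, -0.1, -1.4]
opening: 0.502
grasp_force: 30.0
```

```bash
python3 - <<'E'
from h import *
w=capture("wrist");s=capture("side")
save("s5.png",np.hstack([s["img"][100:400,150:550],cv2.resize(w["img"],(400,300))]))
st=read_state();print(st["position"],st["force"],st["moment"],st["opening"])
E
```

```text
[0.55868177 0.06787258 0.26399458] [-0.54273333  0.10641163 -3.09781609] [0.01969838 0.03538989 0.01110675] 0.5062352497750099
```

View pics/s5.png

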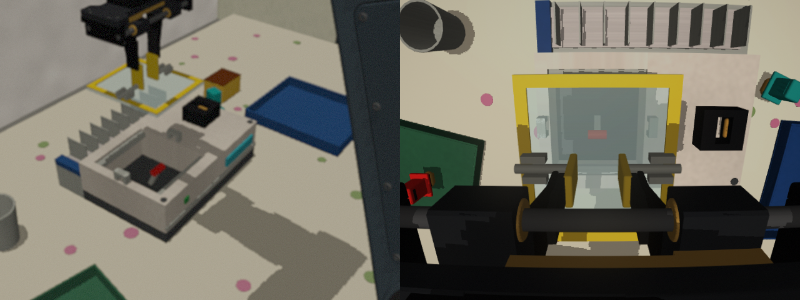

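Side view: the guard hangs level in the fingers, the well is open, and the red lever shows at crop (157,170). Now to the blue tray.

Call:
move_arm(increments=[[[-0.14,0.4,0],[0,0,0],1],[[-0.25,0.81,0],[0,0,0],1],[[-0.25,0.81,0],[0,0,0],1],[[-0.25,0.81,0],[0,0,0],1],[[-0.25,0.81,0],[0,0,0],1],[[-0.25,0.81,0],[0,0,0],1],[[-0.25,0.81,0],[0,0,0],1],[[-0.25,0.81,0],[0,0,0],1],[[-0.25,0.81,0],[0,0,0],1],[[-0.25,0.81,0],[0,0,0],1],[[-0.25,0.81,0],[0,0,0],1],[[-0.25,0.81,0],[0,0,0],1],[[-0.25,0.81,0],[0,0,0],1],[[-0.25,0.81,0],[0,0,0],1],[[-0.25,0.81,0],[0,0,0],1],[[-0.25,0.81,0],[0,0,0],1],[[-0.25,0.81,0],[0,0,0],1],[[-0.25,0.81,0],[0,0,0],1],[[-0.19,0.42,0],[0,0,0],1],[[0,0,0],[0,0,0],1]])

```text
time_s: 18.73
position: [0.4505, -0.3813, 0.262]
tcp_rot: [[0.998, 0.066, -0.002], [0.066, -0.998, 0.001], [-0.002, -0.001, -1.0]]
force: [-0.0, 0.3, -1.8]
opening: 0.5
grasp_force: 30.0
```

Call:
move_arm(increments=[[[0,0,0.5],[0,0,0],1],[[0,0,0.8],[0,0,0],1],[[0,0,0.8],[0,0,0],1],[[0,0,0.8],[0,0,0],1],[[0,0,0.8],[0,0,0],1],[[0,0,0.7],[0,0,0],1],[[0,0,0.6],[0,0,0],1],[[0,0,0.4],[0,0,0],1],[[0,0,0.3],[0,0,0],1],[[0,0,0],[0,0,0],1],[[0,0,0],[0,0,0],1]])

```text
time_s: 19.65
position: [0.4525, -0.3775, 0.0924]
tcp_rot: [[0.998, 0.071, -0.001], [0.071, -0.998, 0.001], [-0.001, -0.001, -1.0]]
force: [0.6, 0.1, -2.7]
opening: 0.503
grasp_force: 30.0
```

```bash
python3 - <<'E'
from h import *
st=read_state();print(st["position"],st["force"],st["opening"],st["time_s"])
t=capture("top")
print("tray top corners",proj(t,boxc(0,0,.03,.24,.21,0)[::2]@Rz(.0255).T+[.4523,-.3785,0]).round().tolist())
w=capture("wrist")
save("w6.png",np.hstack([t["img"][180:480,240:640],cv2.resize(w["img"],(400,300))]))
E
```

```text
[ 0.45247467 -0.37750278  0.09240848] [ 0.63182204  0.14066455 -2.67040984] 0.5027938342210672 19.65
tray top corners [[526.0, 345.0], [430.0, 345.0], [519.0, 236.0], [426.0, 236.0]]
```

View pics/w6.png

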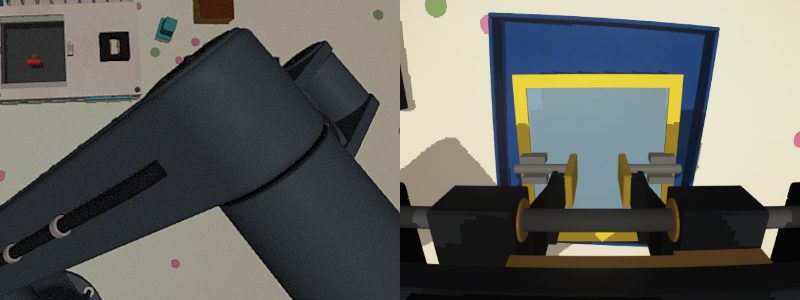

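The wrist view shows the guard centred inside the blue tray's walls. Lowering it now.

Call:
move_arm(increments=[[[0,0,0.4],[0,0,0],1],[[0,0,0.5],[0,0,0],1],[[0,0,0.5],[0,0,0],1],[[0,0,0.3],[0,0,0],1],[[0,0,0.2],[0,0,0],1],[[0,0,0.1],[0,0,0],1],[[0,0,0.05],[0,0,0],1],[[0,0,0],[0,0,0],1]])

```text
time_s: 20.42
position: [0.4529, -0.3788, 0.0316]
tcp_rot: [[0.998, 0.07, 0.001], [0.07, -0.998, -0.001], [0.0, 0.001, -1.0]]
force: [-0.8, -0.4, -2.7]
opening: 0.505
grasp_force: 30.0
```

Call:
move_arm(increments=[[[0,0,0.05],[0,0,0],1],[[0,0,0.03],[0,0,0],1],[[0,0,0],[0,0,0],1]])

```text
time_s: 20.67
position: [0.4528, -0.3786, 0.0291]
tcp_rot: [[0.998, 0.07, 0.0], [0.07, -0.998, -0.0], [0.0, 0.0, -1.0]]
force: [0.5, -0.2, -2.2]
opening: 0.501
grasp_force: 30.0
```

Call:
move_arm(increments=[[[0,0,0.04],[0,0,0],1],[[0,0,0],[0,0,0],1]])

```text
time_s: 20.83
position: [0.4527, -0.3784, 0.0277]
tcp_rot: [[0.998, 0.07, 0.0], [0.07, -0.998, -0.0], [0.0, 0.0, -1.0]]
force: [-0.2, -0.1, -2.7]
opening: 0.502
grasp_force: 30.0
```

Call:
move_arm(increments=[[[0,0,0.04],[0,0,0],1],[[0,0,0],[0,0,0],1]])

```text
time_s: 21.0
position: [0.4527, -0.3785, 0.0273]
tcp_rot: [[0.998, 0.07, 0.0], [0.07, -0.998, -0.0], [0.0, 0.0, -1.0]]
force: [-1.3, -0.1, 4.1]
opening: 0.505
grasp_force: 30.0
```

Call:
move_arm(increments=[[[0,0,0],[0,0,0],0.4],[[0,0,0],[0,0,0],0.3],[[0,0,0],[0,0,0],0.2],[[0,0,0],[0,0,0],0.1],[[0,0,0],[0,0,0],0],[[0,0,0],[0,0,0],0],[[0,0,0],[0,0,0],0],[[0,0,0],[0,0,0],0],[[0,0,-0.2],[0,0,0],0],[[0,0,-0.5],[0,0,0],0],[[0,0,-1],[0,0,0],0],[[0,0,-1],[0,0,0],0],[[0,0,-1],[0,0,0],0.5],[[0,0,-1],[0,0,0],1],[[0,0,-1],[0,0,0],1],[[0,0,-1],[0,0,0],1],[[0,0,0],[0,0,0],1]])

```text
time_s: 22.42
position: [0.4555, -0.3816, 0.2347]
tcp_rot: [[0.997, 0.07, 0.009], [0.07, -0.997, -0.011], [0.008, 0.011, -1.0]]
force: [0.6, -0.3, -0.1]
opening: 0.705
grasp_force: 0.0
```

```bash
python3 - <<'E'
from h import *
w=capture("wrist");s=capture("side");t=capture("top")
st=read_state();print(st["position"],st["force"],st["opening"],st["time_s"])
for n,c in(("s",s),("t",t)):
  for l in("well","lever_knob"): print(n,l,[(np.round(np.array(r["xy"])*[640,480],1).tolist(),round(r["confidence"],2)) for r in pinpoint(c,l)][:3])
mk=mask(t,(0,130,50),(8,255,255),(230,185,320,280)); m=cv2.moments(mk,True);p=(m["m10"]/m["m00"],m["m01"]/m["m00"]);print(m["m00"],p,onz(t,p,.072))
mk=mask(s,(0,130,50),(8,255,255),(240,220,360,330)); m=cv2.moments(mk,True);print(m["m00"], m["m00"] and (m["m10"]/m["m00"],m["m01"]/m["m00"]))
save("s7.png",np.hstack([cv2.resize(t["img"][185:285,220:330],(330,300),interpolation=2),cv2.resize(w["img"],(400,300))]))
E
```

```text
[ 0.45237952 -0.3781037   0.22770984] [ 0.12913737  0.56418921 -1.03428101] 0.5677132502531628 22.5667
s well [([297.9, 259.9], 0.79)]
s lever_knob [([305.8, 266.8], 0.69), ([371.7, 195.4], 0.27)]
t well [([277.3, 229.1], 0.63), ([450.1, 191.9], 0.22)]
t lever_knob [([272.9, 240.6], 0.68)]
83.0 (273.13253012048193, 241.06024096385542) [0.53885459 0.0664214  0.072     ]
120.0 (307.28333333333336, 269.1333333333333)
```

View pics/s7.png

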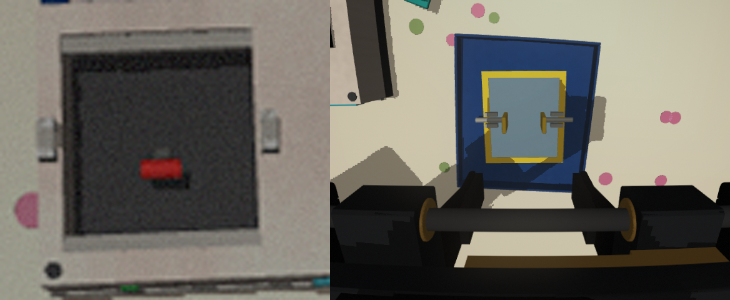

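Top crop: the red knob is at full-frame (273,241), on the robot's side of the open well. Wrist view: the guard lies flat, tabs up, inside the blue tray. Now the lever, with the fingers shut.

Call:
move_arm(increments=[[[0.178,-0.858,0],[0,0,0],1],[[0.178,-0.858,0],[0,0,0],1],[[0.178,-0.858,0],[0,0,0],1],[[0.178,-0.858,0],[0,0,0],1],[[0.178,-0.858,0],[0,0,0],1],[[0.178,-0.858,0],[0,0,0],1],[[0.178,-0.858,0],[0,0,0],1],[[0.178,-0.858,0],[0,0,0],1],[[0.178,-0.858,0],[0,0,0],1],[[0.178,-0.858,0],[0,0,0],1],[[0.178,-0.858,0],[0,0,0],1],[[0.178,-0.858,0],[0,0,0],1],[[0.178,-0.858,0],[0,0,0],1],[[0.178,-0.858,0],[0,0,0],1],[[0.178,-0.858,0],[0,0,0],1],[[0.178,-0.858,0],[0,0,0],1],[[0.178,-0.858,0],[0,0,0],1],[[0,0,0],[0,0,0],1],[[0,0,0],[0,0,0],1]])

```text
time_s: 24.35
position: [0.5119, 0.0655, 0.2265]
tcp_rot: [[0.997, 0.073, -0.002], [0.073, -0.997, -0.0], [-0.002, -0.0, -1.0]]
force: [0.6, 0.1, -0.7]
opening: 0.009
grasp_force: 0.0
```

Call:
move_arm(increments=[[[0,0,0.6],[0,0,0],1],[[0,0,0.8],[0,0,0],1],[[0,0,0.8],[0,0,0],1],[[0,0,0.8],[0,0,0],1],[[0,0,0.4],[0,0,0],1],[[0,0,0],[0,0,0],1],[[0,0,0],[0,0,0],1]])

```text
time_s: 24.93
position: [0.5119, 0.0635, 0.1246]
tcp_rot: [[0.998, 0.069, -0.002], [0.069, -0.998, -0.0], [-0.002, -0.0, -1.0]]
force: [-0.1, -0.4, -0.3]
opening: 0.001
grasp_force: 0.0
```

Down to z 0.055, watching the force.

Call:
move_arm(increments=[[[0,-0.04,0.4],[0,0,0],1],[[0,0,0.4],[0,0,0],1],[[0,0,0.4],[0,0,0],1],[[0,0,0.4],[0,0,0],1],[[0,0,0.4],[0,0,0],1],[[0,0,0.2],[0,0,0],1],[[0,0,0.1],[0,0,0],1],[[0,0,0],[0,0,0],1]])

```text
time_s: 25.6
position: [0.5128, 0.0653, 0.0567]
tcp_rot: [[0.998, 0.07, 0.001], [0.07, -0.998, -0.0], [0.001, 0.0, -1.0]]
force: [-0.8, 0.2, 0.6]
opening: 0.008
grasp_force: 0.0
```

Call:
move_arm(increments=[[[0.2,0,0],[0,0,0],1],[[0.2,0,0],[0,0,0],1],[[0.2,0,0],[0,0,0],1],[[0.2,0,0],[0,0,0],1],[[0.2,0,0],[0,0,0],1],[[0.2,0,0],[0,0,0],1],[[0.2,0,0],[0,0,0],1],[[0,0,0],[0,0,0],1]])

```text
time_s: 26.27
position: [0.561, 0.0688, 0.0602]
tcp_rot: [[0.997, 0.07, 0.013], [0.07, -0.998, -0.0], [0.013, 0.001, -1.0]]
force: [1.0, 1.8, 13.6]
opening: 0.003
grasp_force: 6.9
```

```bash
python3 - <<'E'
from h import *
w=capture("wrist");s=capture("side")
st=read_state();print(st["position"],st["force"],st["moment"],st["opening"])
save("s8.png",np.hstack([cv2.resize(s["img"][200:320,230:370],(400,343),interpolation=2),cv2.resize(w["img"][60:380,130:500],(397,343))]))
E
```

```text
[0.56091983 0.06881244 0.06023397] [ 1.93149532  1.96679605 13.40313073] [ 0.32492106 -0.49646437  0.00656091] 0.0018198210203469686
```

View pics/s8.png

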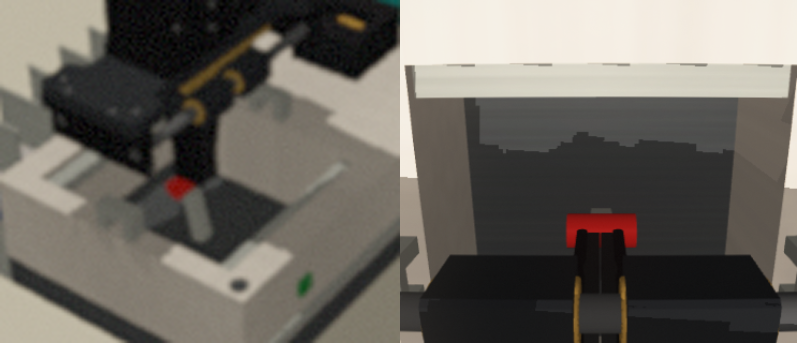

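```bash
python3 - <<'E'
from h import *
w=capture("wrist");s=capture("side");t=capture("top")
mk=mask(w,(0,150,50),(8,255,255),(250,220,400,320));m=cv2.moments(mk,True);x,y,ww,h=cv2.boundingRect(mk);print(m["m00"],x,y,ww,h)
pw=(x+ww/2,y+h/2)
mk=mask(s,(0,120,50),(8,255,255),(240,220,360,330)); m=cv2.moments(mk,True);ps=(m["m10"]/m["m00"],m["m01"]/m["m00"]);print(m["m00"],ps)
print(tri([(w,pw),(s,ps)]),onz(w,pw,.072))
print("wrist eye",w["eye"],read_state()["joint_positions"])
for a in(.8,.95,1.1):
  X=np.array([.558,.068,.032])+Rz(.07)@np.array([.045*np.sin(a-.55),0,.045*np.cos(a-.55)]);print(a,X,proj(w,[X]),proj(s,[X]))
E
```

```text
1467.0 285 259 66 32
55.0 (292.2181818181818, 264.8545454545455)
(array([0.56991333, 0.07141692, 0.0730747 ]), [4.2, 4.2]) [0.56682099 0.06790781 0.072     ]
wrist eye [0.6400449  0.07418733 0.24493635] [-4.36848393e+00  3.67885769e+01  9.80273584e+01  8.06667675e-02
  4.44038317e+01  8.15738860e+01]
0.8 [0.56910591 0.06877869 0.07560106] [[316.44710867 273.29909165]] [[295.50247675 262.43767143]]
0.95 [0.57548091 0.06922567 0.07344774] [[316.44532784 257.96585679]] [[292.93145367 262.13271272]]
1.1 [0.58146332 0.06964512 0.0703636 ] [[316.43811756 242.8290066 ]] [[290.56978947 262.29214749]]
```

Call:
move_arm(increments=[[[0,0,-0.1],[0,0,0],1],[[0,0,-0.1],[0,0,0],1],[[0,0,0],[0,0,0],1]])

```text
time_s: 26.77
position: [0.555, 0.0686, 0.0632]
tcp_rot: [[0.998, 0.07, 0.001], [0.07, -0.998, -0.0], [0.001, 0.0, -1.0]]
force: [-0.7, 0.5, 0.4]
opening: 0.005
grasp_force: 0.0
```

```bash
python3 - <<'E'
from h import *
st=read_state();print(st["position"],st["force"],st["moment"])
w=capture("wrist");mk=mask(w,(0,150,50),(8,255,255),(250,200,400,330));x,y,ww,h=cv2.boundingRect(mk);print(x,y,ww,h,onz(w,(x+ww/2,y+h/2),.073))
E
```

```text
[0.55495515 0.06862341 0.06318922] [-0.71710669  0.49815278  0.43917627] [ 0.03840785 -0.0072633  -0.04620715]
285 245 66 32 [0.56700672 0.06817541 0.073     ]
```

Call:
move_arm(increments=[[[0.1,0,0],[0,0,0],1],[[0.1,0,0],[0,0,0],1],[[0.1,0,0],[0,0,0],1],[[0,0,0],[0,0,0],1]])

```text
time_s: 27.15
position: [0.5643, 0.0691, 0.0622]
tcp_rot: [[0.998, 0.07, 0.001], [0.07, -0.998, -0.0], [0.001, 0.0, -1.0]]
force: [0.4, 0.1, 0.0]
opening: 0.007
grasp_force: 0.0
```

```bash
python3 - <<'E'
from h import *
st=read_state();print(st["position"],st["force"],st["moment"])
w=capture("wrist");mk=mask(w,(0,150,50),(8,255,255),(250,160,400,330));x,y,ww,h=cv2.boundingRect(mk);print(x,y,ww,h,onz(w,(x+ww/2,y+h/2),.072))
E
```

```text
[0.5642661  0.06914756 0.06219507] [0.37673468 0.09264807 0.00153268] [ 0.07409998  0.09625651 -0.00965606]
286 265 65 32 [0.56654526 0.06775872 0.072     ]
```

```bash
cat >> h.py <<'E'
def knob(a,hx=(.558,.068,.032)):
    th=np.linspace(0,2*np.pi,16); c=np.array([.045*np.sin(a-.55),0,.045*np.cos(a-.55)])
    P=np.array([[.007*np.cos(q),y,.007*np.sin(q)] for q in th for y in(-.014,.014)])+c
    return P@Rz(.07).T+hx
def lever():
    w=capture("wrist");s=capture("side");t=capture("top");st=read_state();print(np.round(st["position"],4),np.round(st["force"],1),st["time_s"])
    ms=[("w",w,(150,100,500,400)),("s",s,(240,220,360,330)),("t",t,(230,185,320,280))]
    for n,c,b in ms: mk=mask(c,(0,120,40),(8,255,255),b);print(n,(mk>0).sum(),cv2.boundingRect(mk))
    for a in(.1,.55,.7,.8,.9,1.0,1.1): print(a,[np.r_[proj(c,knob(a)).min(0),np.ptp(proj(c,knob(a)),axis=0)].round().astype(int).tolist() for n,c,b in ms])
    return ms
E
python3 -c "from h import *;lever()"
```

```text
[0.563  0.0692 0.0622] [ 0.  -1.2 -1.1] 27.35
w 1241 (285, 264, 66, 32)
s 66 (288, 261, 14, 9)
t 0 (0, 0, 0, 0)
0.1 [[286, 319, 61, 30], [301, 263, 15, 14], [266, 238, 14, 7]]
0.55 [[285, 286, 64, 31], [292, 257, 15, 14], [266, 228, 14, 7]]
0.7 [[284, 272, 65, 31], [290, 256, 15, 14], [266, 225, 14, 7]]
0.8 [[284, 262, 65, 31], [288, 256, 15, 14], [266, 223, 14, 7]]
0.9 [[284, 252, 65, 31], [286, 255, 15, 14], [266, 222, 14, 7]]
1.0 [[284, 242, 65, 31], [285, 255, 15, 14], [266, 220, 14, 7]]
1.1 [[285, 232, 65, 31], [283, 255, 15, 14], [266, 218, 13, 7]]
```

```bash
python3 - <<'E'
from h import *
w=capture("wrist");st=read_state();p=np.array(st["position"]);R=np.array(st["tcp_rot"])
for dz in(0,-.01,-.02,-.03):
    print(dz,proj(w,[p+R@np.array([x,y,dz]) for x in(-.0095,.0095) for y in(-.0135,.0135)]).round().tolist(), "open",proj(w,[p+R@np.array([.0095,y,dz]) for y in(-.0435,-.0585)]).round().tolist())
g=cv2.cvtColor(w["img"],cv2.COLOR_RGB2GRAY); print("col305",g[240:400:5,305].tolist(),"col335",g[240:400:5,335].tolist(),"col318",g[240:400:5,318].tolist())
print("row300",g[300,270:370:4].tolist()); print("row280",g[280,270:370:4].tolist())
w1=cv2.cvtColor(cv2.imread("pics/w1.png"),cv2.COLOR_BGR2GRAY); print(w1[265:300:2,205].tolist(),w1[265:300:2,430].tolist())
E
```

```text
0 [[287.0, 295.0], [343.0, 295.0], [287.0, 258.0], [344.0, 258.0]] open [[224.0, 258.0], [193.0, 258.0]]
-0.01 [[286.0, 304.0], [344.0, 304.0], [285.0, 266.0], [345.0, 266.0]] open [[219.0, 266.0], [186.0, 266.0]]
-0.02 [[285.0, 315.0], [345.0, 315.0], [284.0, 275.0], [347.0, 275.0]] open [[214.0, 275.0], [180.0, 275.0]]
-0.03 [[283.0, 327.0], [347.0, 327.0], [282.0, 285.0], [348.0, 285.0]] open [[208.0, 285.0], [172.0, 285.0]]
col305 [44, 44, 43, 44, 44, 48, 59, 62, 17, 17, 16, 15, 17, 15, 15, 15, 16, 17, 16, 34, 44, 49, 52, 53, 54, 51, 41, 22, 22, 22, 22, 100] col335 [43, 44, 44, 45, 44, 48, 58, 12, 12, 11, 12, 11, 10, 10, 11, 11, 58, 60, 61, 52, 47, 50, 53, 54, 52, 55, 49, 59, 47, 55, 12, 12] col318 [44, 44, 43, 44, 67, 48, 57, 64, 16, 15, 16, 17, 16, 14, 14, 16, 16, 15, 15, 34, 44, 48, 52, 54, 53, 51, 40, 23, 22, 23, 23, 100]
row300 [19, 19, 18, 18, 18, 19, 18, 10, 11, 15, 16, 16, 16, 16, 17, 12, 10, 17, 19, 17, 17, 18, 17, 19, 18]
row280 [44, 42, 43, 43, 61, 68, 41, 11, 10, 19, 17, 16, 16, 16, 16, 12, 12, 34, 68, 68, 61, 44, 43, 43, 44]
[171, 172, 175, 175, 173, 174, 30, 30, 29, 30, 29, 29, 28, 27, 27, 27, 26, 26] [175, 176, 176, 176, 173, 116, 61, 17, 17, 16, 16, 16, 17, 13, 16, 16, 15, 15]
```

The wrist and side fits both put the lever at about 0.78 rad, and the fingers slid over the knob. I'll back off, go in deeper behind it and push again.

Call:
move_arm(increments=[[[0,0,-0.5],[0,0,0],1],[[0,0,-0.5],[0,0,0],1],[[-0.4,0,0],[0,0,0],1],[[-0.5,0,0],[0,0,0],1],[[-0.5,0,0],[0,0,0],1],[[-0.2,0,0],[0,0,0],1],[[0,0,0],[0,0,0],1],[[0,0,0.4],[0,0,0],1],[[0,0,0.4],[0,0,0],1],[[0,0,0.3],[0,0,0],1],[[0,0,0.2],[0,0,0],1],[[0,0,0.1],[0,0,0],1],[[0,0,0.1],[0,0,0],1],[[0,0,0],[0,0,0],1]])

```text
time_s: 28.57
position: [0.5155, 0.0659, 0.047]
tcp_rot: [[0.998, 0.07, -0.0], [0.07, -0.998, 0.0], [-0.0, -0.0, -1.0]]
force: [-1.3, -0.2, 0.3]
opening: 0.008
grasp_force: 0.0
```

```bash
python3 -c "from h import *;lever()"
```

```text
[0.5158 0.0659 0.0477] [-0.3 -0.3  1.1] 28.7167
w 2937 (280, 161, 78, 38)
s 0 (0, 0, 0, 0)
t 0 (0, 0, 0, 0)
0.1 [[281, 233, 72, 34], [301, 263, 15, 14], [266, 238, 14, 7]]
0.55 [[279, 188, 77, 36], [292, 257, 15, 14], [266, 228, 14, 7]]
0.7 [[279, 170, 77, 37], [290, 256, 15, 14], [266, 225, 14, 7]]
0.8 [[278, 158, 78, 37], [288, 256, 15, 14], [266, 223, 14, 7]]
0.9 [[279, 146, 78, 37], [286, 255, 15, 14], [266, 222, 14, 7]]
1.0 [[279, 135, 77, 37], [285, 255, 15, 14], [266, 220, 14, 7]]
1.1 [[279, 123, 77, 37], [283, 255, 15, 14], [266, 218, 13, 7]]
```

Call:
move_arm(increments=[[[0.2,0,0],[0,0,0],1],[[0.2,0,0],[0,0,0],1],[[0.2,0,0],[0,0,0],1],[[0.2,0,0],[0,0,0],1],[[0.2,0,0],[0,0,0],1],[[0.2,0,0],[0,0,0],1],[[0,0,0],[0,0,0],1]])

```text
time_s: 29.3
position: [0.5527, 0.0684, 0.0474]
tcp_rot: [[0.998, 0.07, 0.001], [0.07, -0.998, -0.0], [0.001, 0.0, -1.0]]
force: [0.2, -0.1, 0.8]
opening: 0.003
grasp_force: 0.0
```

```bash
python3 -c "from h import *;lever()"
```

```text
[0.5512 0.0684 0.0473] [-0.7 -0.1  0.3] 29.45
w 2530 (282, 245, 73, 35)
s 65 (287, 259, 9, 11)
t 0 (0, 0, 0, 0)
0.1 [[283, 314, 67, 33], [301, 263, 15, 14], [266, 238, 14, 7]]
0.55 [[281, 277, 71, 34], [292, 257, 15, 14], [266, 228, 14, 7]]
0.7 [[281, 261, 72, 34], [290, 256, 15, 14], [266, 225, 14, 7]]
0.8 [[281, 251, 72, 34], [288, 256, 15, 14], [266, 223, 14, 7]]
0.9 [[281, 239, 72, 34], [286, 255, 15, 14], [266, 222, 14, 7]]
1.0 [[281, 228, 72, 34], [285, 255, 15, 14], [266, 220, 14, 7]]
1.1 [[281, 218, 72, 34], [283, 255, 15, 14], [266, 218, 13, 7]]
```

Call:
move_arm(increments=[[[0.1,0,0],[0,0,0],1],[[0.1,0,0],[0,0,0],1],[[0.1,0,0],[0,0,0],1],[[0,0,0],[0,0,0],1]])

```text
time_s: 29.78
position: [0.5602, 0.0691, 0.0471]
tcp_rot: [[0.998, 0.07, -0.001], [0.07, -0.998, 0.0], [-0.001, -0.0, -1.0]]
force: [-0.5, -0.1, -0.3]
opening: 0.004
grasp_force: 0.7
```

```bash
python3 -c "from h import *;lever()"
```

```text
[0.5602 0.0691 0.0474] [-1.2  0.1 -1. ] 29.9333
w 2485 (283, 244, 72, 35)
s 64 (283, 258, 9, 11)
t 0 (0, 0, 0, 0)
0.1 [[284, 329, 66, 33], [301, 263, 15, 14], [266, 238, 14, 7]]
0.55 [[282, 294, 70, 34], [292, 257, 15, 14], [266, 228, 14, 7]]
0.7 [[282, 279, 71, 34], [290, 256, 15, 14], [266, 225, 14, 7]]
0.8 [[282, 268, 71, 34], [288, 256, 15, 14], [266, 223, 14, 7]]
0.9 [[282, 257, 71, 34], [286, 255, 15, 14], [266, 222, 14, 7]]
1.0 [[282, 246, 71, 34], [285, 255, 15, 14], [266, 220, 14, 7]]
1.1 [[282, 235, 71, 34], [283, 255, 15, 14], [266, 218, 13, 7]]
```

Call:
move_arm(increments=[[[0.08,0,0],[0,0,0],1],[[0.08,0,0],[0,0,0],1],[[0,0,0],[0,0,0],1]])

```text
time_s: 30.18
position: [0.5635, 0.0694, 0.0471]
tcp_rot: [[0.998, 0.07, -0.004], [0.07, -0.998, 0.0], [-0.004, -0.0, -1.0]]
force: [-5.1, -0.6, 0.8]
opening: 0.008
grasp_force: 2.4
```

Call:
move_arm(increments=[[[0.04,0,0],[0,0,0],1],[[0.04,0,0],[0,0,0],1],[[0,0,0],[0,0,0],1]])

```text
time_s: 30.43
position: [0.5635, 0.0694, 0.0471]
tcp_rot: [[0.997, 0.071, -0.008], [0.071, -0.997, -0.0], [-0.008, -0.0, -1.0]]
force: [-8.6, -1.4, 3.2]
opening: 0.008
grasp_force: 4.1
```

```bash
python3 -c "from h import *;lever()"
```

```text
[0.5636 0.0694 0.0471] [-8.7 -1.5  2.3] 30.5833
w 2389 (283, 244, 72, 34)
s 61 (282, 259, 9, 11)
t 0 (0, 0, 0, 0)
0.1 [[285, 336, 66, 32], [301, 263, 15, 14], [266, 238, 14, 7]]
0.55 [[283, 302, 70, 34], [292, 257, 15, 14], [266, 228, 14, 7]]
0.7 [[282, 287, 71, 34], [290, 256, 15, 14], [266, 225, 14, 7]]
0.8 [[282, 276, 71, 34], [288, 256, 15, 14], [266, 223, 14, 7]]
0.9 [[282, 265, 71, 34], [286, 255, 15, 14], [266, 222, 14, 7]]
1.0 [[282, 254, 71, 34], [285, 255, 15, 14], [266, 220, 14, 7]]
1.1 [[282, 244, 70, 34], [283, 255, 15, 14], [266, 218, 13, 7]]
```

Firm stop at 8.7 N, and the fit gives 1.10 rad. Backing off, rising and clearing away for a final check.

Call:
move_arm(increments=[[[-0.3,0,0],[0,0,0],1],[[-0.3,0,0],[0,0,0],1],[[0,0,-0.5],[0,0,0],1],[[0,0,-1],[0,0,0],1],[[0,0,-1],[0,0,0],1],[[0,0,-1],[0,0,0],1],[[0,0,-1],[0,0,0],1],[[-0.6,0.8,-0.5],[0,0,0],1],[[-0.6,0.8,0],[0,0,0],1],[[-0.4,0.9,0],[0,0,0],1],[[-0.2,0.9,0],[0,0,0],1],[[0,0.9,0],[0,0,0],1],[[0,0.9,0],[0,0,0],1],[[0,0.9,0],[0,0,0],1],[[0,0,0],[0,0,0],1],[[0,0,0],[0,0,0],1]])

```text
time_s: 31.92
position: [0.5094, -0.1196, 0.1979]
tcp_rot: [[0.998, 0.067, 0.003], [0.067, -0.998, -0.001], [0.003, 0.001, -1.0]]
force: [-0.3, -0.3, -0.3]
opening: 0.006
grasp_force: 0.0
```

```bash
python3 - <<'E'
from h import *
ms=lever()
s,t=ms[1][1],ms[2][1]
o=cv2.cvtColor(cv2.imread("pics/top1.png"),cv2.COLOR_BGR2RGB)
for n,b in(("cup",(130,145,190,205)),("cake",(425,160,480,210))):
    x0,y0,x1,y1=b;print(n,np.abs(o[y0:y1,x0:x1].astype(int)-t["img"][y0:y1,x0:x1]).mean())
mk=mask(t,(0,130,50),(8,255,255),(70,235,190,360));m=cv2.moments(mk,True);print("plug top px",m["m00"],m["m00"] and onz(t,(m["m10"]/m["m00"],m["m01"]/m["m00"]),.06))
mk=mask(s,(0,130,50),(8,255,255),(130,360,330,480));m=cv2.moments(mk,True);print("plug side px",m["m00"],m["m00"] and onz(s,(m["m10"]/m["m00"],m["m01"]/m["m00"]),.06))
for r in pinpoint(t,"guard")[:2]: print("guard",r["confidence"],onz(t,np.array(r["xy"])*[640,480],.004))
E
```

```text
[ 0.5084 -0.1171  0.1975] [-0.6  0.5  0.2] 32.0667
w 0 (0, 0, 0, 0)
s 126 (282, 256, 16, 14)
t 83 (266, 219, 14, 7)
0.1 [[51, 148, 45, 19], [301, 263, 15, 14], [266, 238, 14, 7]]
0.55 [[43, 122, 47, 20], [292, 257, 15, 14], [266, 228, 14, 7]]
0.7 [[42, 113, 47, 20], [290, 256, 15, 14], [266, 225, 14, 7]]
0.8 [[41, 107, 47, 20], [288, 256, 15, 14], [266, 223, 14, 7]]
0.9 [[42, 101, 47, 20], [286, 255, 15, 14], [266, 222, 14, 7]]
1.0 [[42, 95, 47, 21], [285, 255, 15, 14], [266, 220, 14, 7]]
1.1 [[43, 89, 46, 21], [283, 255, 15, 14], [266, 218, 13, 7]]
cup 26.452314814814816
cake 28.016727272727273
plug top px 364.0 [0.41066488 0.37840273 0.06      ]
plug side px 1128.0 [0.40746    0.38531925 0.06      ]
```

```bash
python3 - <<'E'
from h import *
t=capture("top");s=capture("side")
o=cv2.cvtColor(cv2.imread("pics/top1.png"),cv2.COLOR_BGR2RGB);print("bg",np.abs(o[90:140,180:240].astype(int)-t["img"][90:140,180:240]).mean())
for n,c,R in(("t",t,{"cup":(164.5,180.7),"cake":(449,192.6)}),("s",s,{"cup":(153.9,336.8),"cake":(373.2,193.7)})):
  for l in("steel_cup","cake","guard","plug"): print(n,l,[(np.round(np.array(r["xy"])*[640,480],1).tolist(),round(r["confidence"],2)) for r in pinpoint(c,l)][:2])
  print(R)
for b in((130,145,190,205),(425,160,480,210)):
  x0,y0,x1,y1=b;f=lambda i:cv2.cvtColor(i,cv2.COLOR_RGB2GRAY)[y0:y1,x0:x1].astype(np.float32);print(cv2.phaseCorrelate(f(o),f(t["img"])))
mk=mask(t,(20,120,80),(36,255,255),(400,220,540,360));p=cv2.findNonZero(mk);print("guard",0 if p is None else (len(p),cv2.boundingRect(mk),onz(t,cv2.minAreaRect(p)[0],.01)))
E
```

```text
bg 31.833444444444446
t steel_cup [([162.6, 181.8], 0.7)]
t cake [([448.6, 192.6], 0.81), ([466.8, 289.3], 0.55)]
t guard [([468.9, 290.1], 0.96), ([275.5, 230.7], 0.17)]
t plug [([129.7, 298.6], 0.81)]
{'cup': (164.5, 180.7), 'cake': (449, 192.6)}
s steel_cup [([153.8, 339.0], 0.87)]
s cake [([372.1, 195.4], 0.6)]
s guard [([460.4, 215.9], 0.85)]
s plug [([224.5, 434.4], 0.63), ([365.2, 207.0], 0.48)]
{'cup': (153.9, 336.8), 'cake': (373.2, 193.7)}
((0.012583247060376834, -0.03535775105519079), 0.9192970180511475)
((-0.06739948579407695, -0.09298793153582352), 0.588145554860433)
guard (988, (441, 257, 64, 69), array([ 0.45060892, -0.37994076,  0.01      ]))
```

Everything is in place: the cup and cake haven't moved, and the arm is clear.

```bash
python3 -c "from h import *;print(hand_in())"
```

```text
the job is handed in; nothing more can be done
None
```

Handed in after about 32 s on the robot's clock. The red plug stands in the green tray, the guard lies flat with tabs up in the blue tray, the blade lever is against its far stop, and the cake and cup are unmoved; on the lever's first push the shut fingers slid over the knob (13.6 N upward at the wrist), so I went in deeper and pushed again.

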